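Stow the picks and hold the pastry case open for refilling

ROBOT

A 7-joint arm with a two-finger parallel gripper is mounted at the origin on the work surface. World frame = base frame: x ahead of the robot, y to its left, z up, the work surface at z = 0. Lengths are in mm, angles in rad, forces in N, time in s.
With the tool pointing down it reaches from about 400 to 900 mm from the base axis. Payload 5.6 kg.
Tool frame: the origin (TCP) lies midway between the tips of the shut fingers; the grasp point (between the pads) lies 19 mm behind it; z points along the fingers, y is the line along which they close (so a half turn about z gives the same grasp; the last joint's range is limited). The gripper opens to 92 mm and grips with 3 to 60 N. Pads are 20 mm wide; open, the fingers measure 128 mm over their backs; the gripper's body (75 mm by 189 mm) begins 69 mm behind the grasp point.
Start: joints at [1.238, 0.468, -0.012, 1.603, 0.006, 1.071, -0.056], TCP at [185.702, -622.915, 214.592] pointing down, gripper open.
Joint ranges: [-2.53, 2.53], [-0.31, 2.02], [-1.57, 1.55], [0.28, 2.44], [-1.29, 4.43], [0.15, 1.84], [-2.92, 2.92]. Speed limits (rad/s): [2.57, 2.57, 3.14, 3.14, 3.14, 3.14, 3.14].

INTERFACE

Orientations are given as a rotation vector (axis times angle).
In Python, from cell import robot, grip, kin, viewer gives the robot as it stands. Calls block until the motion is done:
- robot.movep(position, orientation): joint-space move of the TCP to a pose.
- robot.servo_line(position, feed=150, rotation=None): straight line of the TCP; rotation=None keeps the orientation; feed is the mean speed in mm/s.
- robot.goto_joints(angles): joint-space move.
- grip(opening, newtons=None): opening from 0.0 (shut) to 1.0 (fully open); newtons is the grip in N (None keeps the last); returns when the fingers have stopped.
- robot.hold(seconds).
- kin.ik(position, orientation): joint angles nearest the present ones, or None.
- robot.observe(): the state.
- viewer.read_camera(name): name is "side" or "top"; returns the picture (420x560x3 uint8, red, green, blue); there is no depth.
- viewer.camera_info(name): a dict with "camera_matrix" (3x3 intrinsics, pixels), "R" (3x3) and "t" (3): a world point X has camera coordinates R X + t. Camera axes: x right, y down, z forward; pixel columns grow to the right and rows downward; lengths in mm; the calibration is good to about 2 mm. A picture is of the moment at which its call begins. camera_info takes no time and is no camera call.
A pose or a line that the arm cannot do raises robot.IKError and nothing moves.
- robot.job_done(): hands the job in; it is judged then, once.
Trained networks look in the newest picture that a camera, given by its name, has taken for a name from the list of things; names that differ only in an ending like _2 or _b are one class to them, and where a whole thing is asked for, a point or a joint stands for the part that bears it (a point fixed in the world has none). Each returns a list of dicts, best first, with "confidence" (0 to 1); they miss things now and then, are a little off and sometimes report something else, mostly with a low value. They report only what shows in the picture. A call takes as long as a camera call. They do not tell look-alikes from the thing itself.
- viewer.silhouettes(name, camera): "mask" (420x560 bool, what is visible of it).
- viewer.pinpoint(name, camera): "at" ([x, y, z] in mm, in the coordinates of the camera as it stood for that picture, good to about 4 mm: a listed point, or the origin of a listed thing).
The state is a dict: "t": time; "joints": joint angles; "joint_velocities": joint speeds; "joint_torque": joint torques, N m; "tcp_pos": TCP position; "tcp_rot": TCP orientation; "contact_force": force on the tool from outside, world axes, zero at the start; "wrist_torque": the same for the moment, N m; "grip_width": opening from 0.0 (shut) to 1.0 (fully open); "grip_force": force on a finger pad.
Only numpy, scipy, OpenCV 4.12 (cv2) and the standard library are available. Lean on these libraries where they do the work, as an engineer would, in place of code of your own. Each camera call takes 0.05 s, during which the arm holds its last target. There are 200 camera calls.

TASK

The oak pastry case on the counter is about to be refilled by a colleague. Lay the carton of wooden picks flat on the floor of the case's open drawer (set it down, do not drop it in) and slide the drawer fully shut; then raise the clear lid, which falls shut by itself, to 45 degrees from its closed position and keep holding it there for the colleague: finish while still holding the lid, without letting go. Leave the jam jar, the milk bottle and the sugar bowl standing where they are.

Things in the scene. Friction and masses are not known exactly. Their poses are not given: they have to be found in the camera images.
- case: Fixed oak pastry case, 240 mm deep (x) x 340 mm wide (y): plinth 85 mm high with one drawer, above it a clear-walled display well up to 135 mm with a few croissants inside, closed by a clear hinged lid. Origin: middle of its front edge (robot side) at counter level; +x points to its rear, +y along its width, +z up. Place varies; turned up to 12 degrees.
- drawer (a joint): Opening of the oak drawer in m: 0 fully shut, about 0.105 to 0.125 at the start, 0.16 at most; opens along the case's -x. Slides with about 1.5 N of friction and stays where left. Front panel 336 mm wide, 16 mm thick, 8 to 78 mm above the counter; a steel knob (28 mm diameter) sticks out 22 mm at its middle, 45 mm above the counter.
- drawer_front (a point): Point on the upper edge of the drawer's outer front face, at mid-width, 78 mm above the counter; moves with the drawer, axes as the case's. With the drawer fully shut it lies at case x = -16 mm.
- drawer_floor (a point): Point on the drawer's floor at mid-width, at the front panel's inner face, 18 mm above the counter; moves with the drawer, axes as the case's. The inside reaches 192 mm along +x and 142 mm to either side; side walls end 60 mm above the counter. Only the part in front of the case's front (case x = 0) is open to above; the lid's edge overhangs it by 12 mm, 139 mm above the counter.
- lid (a joint): Angle of the clear lid in rad: 0 closed (level), grows as its front edge rises (45 degrees = 0.785). Below about 1.5 rad it falls shut unless held; 0.36 to 0.54 kg, 2 to 3 N to lift at the bar. Hinge line along the case's y at case x = 236 mm, 139 mm above the counter. Clear plate with steel edging, 248 mm from hinge to front edge, 340 mm wide, 7 mm thick at the edges.
- lid_bar (a point): Centre of the dark steel bar handle on the lid near its front edge: round bar, 10 mm diameter, 120 mm long along the case's y, on two end posts. Its axis is 36 mm above the lid's mid-plane (33 mm above the clear plate) and 210 mm from the hinge, measured along the lid. Moves with the lid; axes as the case's when the lid is closed, tilting with it.
- carton_center (a point): Centre (half-way up) of the carton of wooden picks: a brown cardboard box with a green band and a white strip, 75 mm (its x) x 50 mm (its y) x 30 mm high, 0.08 to 0.15 kg, lying flat on the counter left or right of the case.
- jam_jar_foot (a point): Centre of the underside of a red jam jar, 66 mm diameter, 85 mm high. Bystander.
- milk_bottle_foot (a point): Centre of the underside of a white milk bottle, 62 mm diameter, 150 mm high. Bystander.
- sugar_bowl_foot (a point): Centre of the underside of a blue sugar bowl, 90 mm diameter, 50 mm high. Bystander.
Mind the look-alikes: they are no part of the job. What is meant by the part that bears carton_center is not red, and is the larger of those in its own colour.

How it is judged (in metres and radians):
On the way, in this order (a step that is already met when the one before it is completed fails the run):
1. the carton is set down on the drawer's floor by the gripper, not dropped in (z of carton_center in the frame of drawer_floor between 0.005 and 0.035 m and x of carton_center in the frame of drawer_floor between 0.02 and 0.18 m and y of carton_center in the frame of drawer_floor between -0.13 and 0.13 m and value of joint drawer above 0.05 m and contact force between the fingers and carton above 0.3 N), for 0.05 s.
2. the drawer is fully shut with the carton lying flat in it (value of joint drawer below 0.006 m and z of carton_center in the frame of drawer_floor below 0.022 m and angle between carton_center's own z axis and vertical below 0.15 rad and value of joint lid below 0.3 rad), for 0.2 s.
3. then the lid is raised to 45 degrees (value of joint lid between 0.681 and 0.89 rad), for 0.2 s.
At the end, for the whole second after the job is handed in: The robot is holding the lid, still, at 45 degrees from closed (within 6 degrees), nothing else carries it; the drawer is shut to within 8 mm with the carton lying flat on its floor (within 9 degrees) (all of step 3 and velocity of joint lid between -0.1 and 0.1 rad/s and contact force between any of the fingers, the arm and lid above 0.5 N and contact force between each of carton, jam_jar, milk_bottle, sugar_bowl and lid below 0.1 N and value of joint drawer below 0.008 m and z of carton_center in the frame of drawer_floor between 0.008 and 0.022 m and x of carton_center in the frame of drawer_floor between 0.02 and 0.18 m and y of carton_center in the frame of drawer_floor between -0.13 and 0.13 m and angle between carton_center's own z axis and vertical below 0.15 rad); the arm keeps its last pose, push and grip.
It fails at once if the jam jar is moved by more than 3 cm or tipped (distance of jam_jar_foot from where it was at the start of the episode above 0.03 m or angle between jam_jar_foot's own z axis and vertical above 0.35 rad).
It fails at once if the milk bottle is moved by more than 3 cm or tipped (distance of milk_bottle_foot from where it was at the start of the episode above 0.03 m or angle between milk_bottle_foot's own z axis and vertical above 0.35 rad).
It fails at once if the sugar bowl is moved by more than 3 cm or tipped (distance of sugar_bowl_foot from where it was at the start of the episode above 0.03 m or angle between sugar_bowl_foot's own z axis and vertical above 0.35 rad).
It also fails if it takes over 72 s, if anything falls off the work surface, if the arm or the gripper's body presses on something with over 40 N, if the wrist force passes 120 N, or if a joint passes its speed limit or range.

## Working session

There is one attempt and no reset: what is moved stays moved. The work goes in short steps, each a Python script; the robot and the scene stay as the last script left them, time stands still between calls to the robot, and variables do not carry over. Pictures are saved under pics/ and viewed, at most 10 in all, crops included, and the job is handed in when it is done.

```bash
mkdir -p pics; ls; cat > h.py <<'E'
import numpy as np, cv2
from scipy.spatial.transform import Rotation as Ro
from cell import robot, grip, kin, viewer
def info(c):
    i=viewer.camera_info(c); return [np.array(i[k],float) for k in("camera_matrix","R","t")]
def w(c,p):
    K,R,t=info(c); return R.T@(np.array(p)-t)
def proj(c,X):
    K,R,t=info(c); q=K@(R@np.array(X,float)+t); return q[:2]/q[2]
def ray(c,uv,z):
    K,R,t=info(c); d=R.T@np.linalg.solve(K,[uv[0],uv[1],1.]); o=-R.T@t
    return o+d*(z-o[2])/d[2]
E
python3 - <<'E'
from h import *
for c in("side","top"):
    im=viewer.read_camera(c); cv2.imwrite(f"pics/{c}0.png",im[:,:,::-1])
    K,R,t=info(c); print(c,(-R.T@t).round(),R[2].round(2))
    for n in("case","drawer_front","drawer_floor","lid_bar","carton_center","jam_jar_foot","milk_bottle_foot","sugar_bowl_foot"):
        for d in viewer.pinpoint(n,c)[:4]:
            X=w(c,d["at"]); print(c,n,X.round(1),round(d["confidence"],2),proj(c,X).round())
print(robot.observe())
E
```

```text
pics
side [ 320.  802. 1044.] [ 0.17 -0.66 -0.73]
side case [561.7  39.7  -2.9] 0.65 [258. 247.]
side drawer_front [419.5  48.   75.7] 0.92 [315. 243.]
side drawer_floor [ 555.8 -387.2   -1.5] 0.17 [301. 141.]
side lid_bar [584.7  39.1 172.5] 0.61 [248. 198.]
side carton_center [ 399.4 -216.2    9. ] 0.8 [341. 187.]
side carton_center [ 412.6 -329.8   10.4] 0.63 [344. 159.]
side carton_center [ 277.7 -312.3   18.2] 0.56 [389. 171.]
side jam_jar_foot [ 559.2 -385.9   -1.4] 0.6 [299. 141.]
side milk_bottle_foot [399.5 346.2  -4.3] 0.93 [290. 377.]
side sugar_bowl_foot [568.2 368.7   2.5] 0.74 [210. 364.]
side sugar_bowl_foot [585.8  35.5 171.6] 0.38 [248. 197.]
top [ 318.   -3. 1095.] [ 0.2  -0.   -0.98]
top case [561.9  35.    1.3] 0.83 [264. 201.]
top drawer_front [424.   49.6  76.1] 0.78 [258. 250.]
top drawer_floor [437.7  41.   17.9] 0.74 [263. 247.]
top lid_bar [591.1  36.5 172.8] 0.8 [260. 171.]
top lid_bar [437.8  41.1  17.8] 0.31 [263. 247.]
top carton_center [ 281.4 -317.    15. ] 0.95 [410. 306.]
top carton_center [ 402.4 -221.7   11.2] 0.75 [367. 258.]
top carton_center [ 4
[... 228 characters left out ...]
 array([ 1.23797395,  0.46749792, -0.01161804,  1.60268022,  0.00597925,
        1.07136244, -0.05634348]), 'joint_velocities': array([ 0.00125427,  0.00070549, -0.00040486,  0.00040374,  0.00114591,
       -0.00029918,  0.00035343]), 'joint_torque': array([ 2.83227455e-04, -5.20401692e+01, -1.25516774e-02, -2.44057024e+01,
       -5.66730893e-02,  1.12114128e-02,  2.72721894e-05]), 'tcp_pos': array([ 185.74274455, -622.92708902,  214.60192165]), 'tcp_rot': array([3.10860271e+00, 4.53478564e-01, 6.40427419e-06]), 'contact_force': array([ 0.76795533, -0.91579683,  0.76135719]), 'wrist_torque': array([ 0.01102585, -0.03107759, -0.01645527]), 'grip_force': 0.0, 'grip_width': 1.0027560813713199}
```

View pics/top0.png

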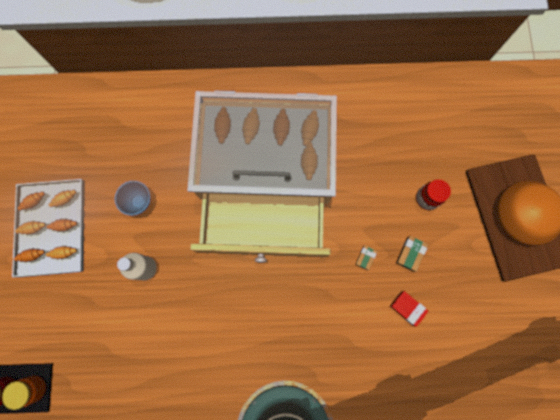

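View pics/side0.png

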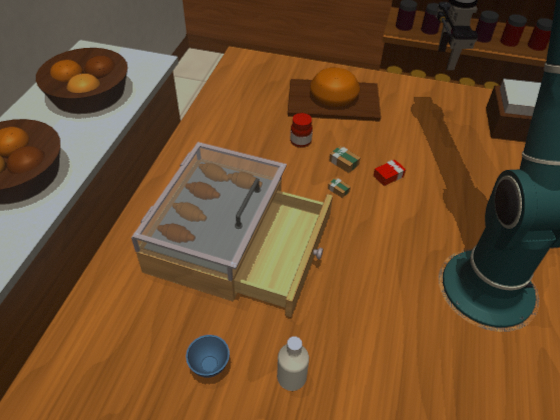

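```bash
python3 - <<'E'
from h import *
im=viewer.read_camera("top")
for n,z in(("carton_center",30),("drawer_front",78),("lid_bar",175),("lid",139)):
  for d in viewer.silhouettes(n,"top")[:4]:
    m=d["mask"].astype(np.uint8); ys,xs=m.nonzero()
    P=np.array([ray("top",(x,y),z)[:2] for x,y in zip(xs,ys)],np.float32)
    r=cv2.minAreaRect(P)
    print(n,round(d["confidence"],2),"px",xs.mean().round(),ys.mean().round(),"rect",np.round(r[0],1),np.round(r[1],1),round(r[2],1),"rgb",np.median(im[m>0],0))
E
```

```text
carton_center 0.97 px 408.0 308.0 rect [ 277.9 -308.8] [83.2 55. ] 48.8 rgb [196.  49.  37.]
carton_center 0.6 px 366.0 257.0 rect [ 404.6 -214.9] [36.2 54.5] 60.0 rgb [163. 131.  88.]
carton_center 0.57 px 411.0 253.0 rect [ 410.7 -328.5] [55.7 79.8] 61.2 rgb [131. 127.  85.]Traceback (most recent call last):
  File "<stdin>", line 6, in <module>
  File "h.py", line 11, in ray
    K,R,t=info(c); d=R.T@np.linalg.solve(K,[uv[0],uv[1],1.]); o=-R.T@t
          ~~~~^^^
  File "h.py", line 5, in info
    i=viewer.camera_info(c); return [np.array(i[k],float) for k in("camera_matrix","R","t")]
ValueError: time passes only in moves, steps and waits
```

The top view shows the larger green and brown carton at px (411,253), with a small look-alike at (366,257) and a red one at (408,308). The drawer is open with its front edge running (192,246) to (329,252), and the bar is at (236,176) to (290,179). The side view agrees. I'll measure the yaw and pick the carton.

```bash
cat >> h.py <<'E'
INF={c:info(c) for c in("side","top")}
def info(c): return INF[c]
def rot(c,zt=(0,0,-1)):
    "candidate rotvecs: tool z along zt, closing line along c (made perpendicular)"
    z=np.array(zt,float); z/=np.linalg.norm(z); c=np.array(c,float); c-=z*(c@z); c/=np.linalg.norm(c)
    return [Ro.from_matrix(np.c_[np.cross(s*c,z),s*c,z]).as_rotvec() for s in(1,-1)]
def best(p,rs):
    q0=robot.observe()["joints"]; o=[(np.abs(np.array(q)-q0).max(),i) for i,q in enumerate(kin.ik(p,r) for r in rs) if q is not None]
    print("ik",o); return rs[min(o)[1]]
def st(tag=""):
    s=robot.observe(); print(tag,round(s["t"],1),s["tcp_pos"].round(1),"F",s["contact_force"].round(1),"w",round(s["grip_width"],3),"gf",round(s["grip_force"],1)); return s
E
python3 - <<'E'
from h import *
for n,z in(("drawer",78),("lid_bar",175),("lid",142)):
  for d in viewer.silhouettes(n,"top")[:2]:
    ys,xs=d["mask"].nonzero()
    r=cv2.minAreaRect(np.array([ray("top",(x,y),z)[:2] for x,y in zip(xs,ys)],np.float32))
    print(n,round(d["confidence"],2),np.round(r[0],1),np.round(r[1],1),round(r[2],1))
for nm,a,b,z in(("drawer",(192,248),(329,254),78),("bar",(236,176),(290,179),175),("lid",(190,193),(334,195),142)):
  A,B=ray("top",a,z),ray("top",b,z); v=A-B; print(nm,((A+B)/2).round(1),"len",np.linalg.norm(v).round(),"yaw",np.degrees(np.arctan2(-v[0],v[1])).round(1))
a=np.radians(61.2)
p=np.array([409.5,-327.5,130.]); r=best(p,rot((np.cos(a),np.sin(a),0)))
robot.movep(p,r); st("above")
robot.servo_line([*p[:2],5],feed=120); st("down")
grip(0.0,15); st("grip")
robot.servo_line([*p[:2],200],feed=200); st("up")
cv2.imwrite("pics/top1.png",viewer.read_camera("top")[:,:,::-1])
E
```

```text
drawer 0.91 [479.1  43.3] [332.2 161.7] 86.0
lid_bar 0.58 [659.5  29. ] [328.4 242. ] 86.2
lid 0.76 [672.5  30.3] [344.6 253.8] 86.1
drawer [422.3  44.6  78. ] len 327.0 yaw -4.3
bar [576.2  30.8 175. ] len 121.0 yaw -5.1
lid [546.3  35.3 142. ] len 330.0 yaw -2.6
ik [(np.float64(1.456437979236908), 0), (np.float64(1.4067925492564686), 1)]
above 2.6 [ 409.3 -328.6  130.3] F [ 0.5 -0.2  0.5] w 0.997 gf 0.0
down 3.8 [ 409.9 -327.9    5.6] F [-0.4  0.3  0.8] w 0.999 gf 0.0
grip 4.5 [ 409.4 -327.8    5.1] F [-1.  -0.3  1.2] w 0.545 gf 15.0
up 5.6 [ 408.8 -326.9  198.8] F [-0.6 -0.2 -2.3] w 0.539 gf 15.0
```

```bash
cat >> h.py <<'E'
YAW=np.radians(-4); UX=np.array([np.cos(YAW),np.sin(YAW),0]); UY=np.array([-np.sin(YAW),np.cos(YAW),0]); O=np.array([561.5,38,0])
def cw(x,y,z): return O+UX*x+UY*y+np.array([0,0,z])
def cc(p): d=np.array(p)-O; return np.array([d@UX,d@UY,d[2]]).round(1)
E
python3 - <<'E'
from h import *
p=cw(-75,0,170); r=best(p,rot(UY))
robot.movep(p,r); st("over")
robot.servo_line(cw(-75,0,35),feed=150); st("in")
for z in(28,25,23.5,22.5,21.5):
    robot.servo_line(cw(-75,0,z),feed=25); s=st(z)
    if s["contact_force"][2]>3: break
robot.hold(0.2)
grip(0.8); st("open")
robot.servo_line(cw(-75,0,170),feed=200); st("up")
# clear of view, towards push start
for tilt in(0,15,25,35,45):
  zt=UX*np.sin(np.radians(tilt))+np.array([0,0,-np.cos(np.radians(tilt))])
  print(tilt,[[kin.ik(cw(x,35,z),q) is not None for q in rot(UY,zt)] for x,z in((-175,60),(-175,160),(-30,60))])
cv2.imwrite("pics/top2.png",viewer.read_camera("top")[:,:,::-1])
cv2.imwrite("pics/side2.png",viewer.read_camera("side")[:,:,::-1])
E
```

```text
ik [(np.float64(2.1645844990232623), 0), (np.float64(0.49920145386153136), 1)]
over 7.1 [487.   41.5 170. ] F [-0.5 -0.  -0.8] w 0.543 gf 15.0
in 8.2 [487.4  43.2  35.7] F [ 0.9 -1.  -1.4] w 0.543 gf 15.0
28 8.6 [486.6  43.2  28. ] F [ 0.6 -0.3 -1.3] w 0.54 gf 15.0
25 8.9 [486.5  43.2  24.8] F [-0.3  0.2 -1.3] w 0.545 gf 15.0
23.5 9.1 [486.6  43.2  23.4] F [-0.1 -0.7 -1.5] w 0.542 gf 15.0
22.5 9.4 [487.3  43.2  23. ] F [ 0.1 -0.   5.2] w 0.544 gf 15.0
open 10.1 [486.6  43.2  22.4] F [ 0.7  0.3 -0.3] w 0.802 gf 0.0
up 11.0 [485.9  43.  169.2] F [ 0.7 -0.7  0.1] w 0.801 gf 0.0
0 [[True, True], [True, True], [True, True]]
15 [[False, False], [True, True], [True, True]]
25 [[False, False], [False, False], [True, False]]
35 [[False, False], [False, False], [True, True]]
45 [[False, False], [False, False], [False, False]]
```

View pics/side2.png

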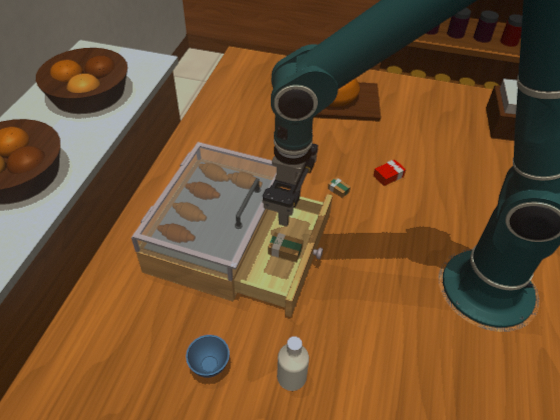

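The carton lies flat in the drawer at px (287,243). Next is pushing the drawer shut.

```bash
python3 - <<'E'
from h import *
grip(0.0); Y=42
R0=robot.observe()["tcp_rot"]
robot.servo_line(cw(-178,Y,170),feed=200)
robot.servo_line(cw(-178,Y,58),feed=150); st("front")
robot.servo_line(cw(-100,Y,58),feed=80); st("push1")
t=np.radians(20); zt=UX*np.sin(t)+np.array([0,0,-np.cos(t)])
r=best(cw(-60,Y,58),rot(UY,zt))
robot.servo_line(cw(-50,Y,58),feed=60,rotation=r); st("push2")
for x in np.arange(-44,-8,3):
    robot.servo_line(cw(x,Y,58),feed=40); s=st(x)
    if s["contact_force"]@UX<-9: break
robot.hold(0.3); s=st("end"); print(cc(s["tcp_pos"]))
cv2.imwrite("pics/side3.png",viewer.read_camera("side")[:,:,::-1])
for d in viewer.pinpoint("drawer_front","side")[:2]: print(cc(w("side",d["at"])),d["confidence"])
E
```

```text
front 13.8 [387.5  92.4  58.3] F [-0.3 -0.4  0.5] w 0.007 gf 0.0
push1 14.9 [464.5  86.8  58. ] F [-0.4  0.3 -0. ] w 0.002 gf 0.0
ik [(np.float64(2.1610850545393347), 0), (np.float64(0.4440752959615373), 1)]
push2 15.9 [514.1  83.5  57.9] F [-1.4 -0.3 -1.4] w 0.008 gf 0.7
-44 16.2 [521.9  83.   58.5] F [-0.1 -0.5 -0.2] w 0.007 gf 0.0
-41 16.5 [524.1  82.7  58.2] F [ 0.2 -0.6  0.3] w 0.005 gf 0.0
-38 16.7 [526.8  82.6  58.1] F [ 0.3 -0.7  0.2] w 0.001 gf 0.0
-35 17.0 [529.8  82.4  58. ] F [ 1.6 -0.4  0.7] w 0.006 gf 0.0
-32 17.2 [532.8  82.1  58. ] F [-0.3  1.  -0.1] w 0.005 gf 0.0
-29 17.5 [535.8  81.9  58.1] F [-0.7 -0.  -0.3] w 0.009 gf 0.0
-26 17.7 [538.7  81.6  58. ] F [-0.6  0.1 -0.8] w 0.007 gf 0.2
-23 18.0 [539.4  81.5  57.3] F [-8.5  0.8  6.3] w 0.003 gf 4.3
-20 18.2 [539.7  81.4  56.5] F [-18.3   2.7  13.1] w 0.005 gf 8.8
end 18.5 [539.8  81.3  56.5] F [-17.4   1.9  12.6] w 0.008 gf 8.7
[-24.7  41.7  56.5]
[-13.7   0.2  74.8] 0.67
```

View pics/side3.png

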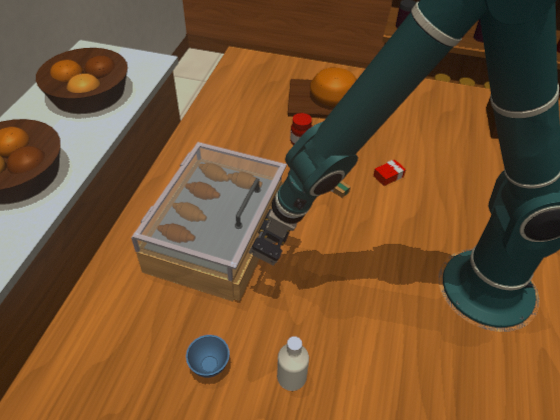

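The drawer is shut: force rises at tip x = -25, and pinpoint puts its front at -14. The bar is visible from (240,222) to (256,185). Next is the lid.

```bash
cat >> h.py <<'E'
def arc(deg,off=14):
    a=np.radians(deg); return cw(236-210*np.cos(a)+36*np.sin(a),0,139+210*np.sin(a)+36*np.cos(a)-off)
E
python3 - <<'E'
from h import *
robot.servo_line(cw(-70,42,75),feed=150)
robot.servo_line(cw(-90,42,270),feed=200)
r=best(arc(20),rot(UX))
print([kin.ik(arc(d),r) is not None for d in range(0,50,5)])
P=arc(0)
robot.movep(P+[0,0,90],r); grip(0.6); st("above"); 
robot.servo_line(P,feed=80); st("at bar")
grip(0.0,15); robot.hold(0.2); s=st("gripped"); print(cc(s["tcp_pos"]))
cv2.imwrite("pics/side4.png",viewer.read_camera("side")[:,:,::-1])
E
```

```text
ik [(np.float64(1.9113323390719408), 0), (np.float64(1.2825033844693532), 1)]
[True, True, True, True, True, True, True, True, True, True]
above 22.3 [587.4  36.2 251. ] F [-0.1  0.3 -0.2] w 0.599 gf 0.0
at bar 23.6 [587.8  36.1 161.5] F [ 0.1 -0.3  1.1] w 0.599 gf 0.0
gripped 24.6 [587.2  36.2 161. ] F [-1.3  0.4  2.9] w 0.103 gf 15.0
[ 25.8   0.  161. ]
```

View pics/side4.png

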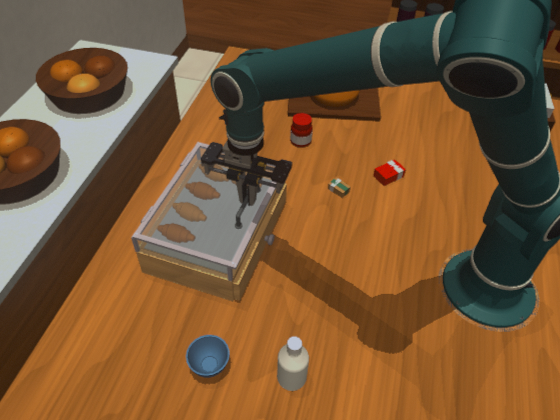

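The fingers hold the bar at px (243,205). The width reads 0.103, about 9.5 mm, which fits the 10 mm bar. Now I raise the lid along the arc.

```bash
python3 - <<'E'
from h import *
for d in range(3,46,3):
    robot.servo_line(arc(d),feed=60)
    if d%9==0:
        s=st(d)
        if np.linalg.norm(s["contact_force"])>25: print("STOP"); break
robot.hold(0.5); s=st("end"); print(cc(s["tcp_pos"]),cc(arc(45)))
for c in("side","top"):
    cv2.imwrite(f"pics/{c}5.png",viewer.read_camera(c)[:,:,::-1])
    for n in("lid_bar","drawer_front"):
        for q in viewer.pinpoint(n,c)[:1]: print(c,n,cc(w(c,q["at"])),round(q["confidence"],2))
a=np.radians(45); print("corner y=+170", [proj("side",cw(236-248*np.cos(b),y,139+248*np.sin(b))).round() for b in(np.radians(39),a,np.radians(51)) for y in(170,-170)])
E
```

```text
9 25.6 [595.3  35.7 193.7] F [-4.1  0.6 -2.5] w 0.104 gf 15.0
18 26.6 [608.5  34.8 225.4] F [-7.8  1.1 -0.1] w 0.101 gf 15.0
27 27.6 [626.1  33.6 254.1] F [-10.    1.    3.7] w 0.102 gf 15.0
36 28.6 [648.2  32.2 280.1] F [-9.5  3.5  7. ] w 0.104 gf 15.0
45 29.6 [674.8  30.3 302.4] F [-8.7  1.8  8.2] w 0.101 gf 15.0
end 30.1 [674.5  30.3 302.2] F [-8.   2.3  8.2] w 0.098 gf 15.0
[1.133e+02 2.000e-01 3.022e+02] [113.    0.  298.9]
side lid_bar [ 1.128e+02 -3.000e-01  3.089e+02] 0.55
side drawer_front [-15.1   2.   73.2] 0.61
top lid_bar [114.7   1.1 310.5] 0.94
top drawer_front [-11.9   5.4  76. ] 0.6
corner y=+170 [array([205., 212.]), array([266., 110.]), array([196., 203.]), array([259., 102.]), array([185., 194.]), array([251.,  94.])]
```

View pics/side5.png

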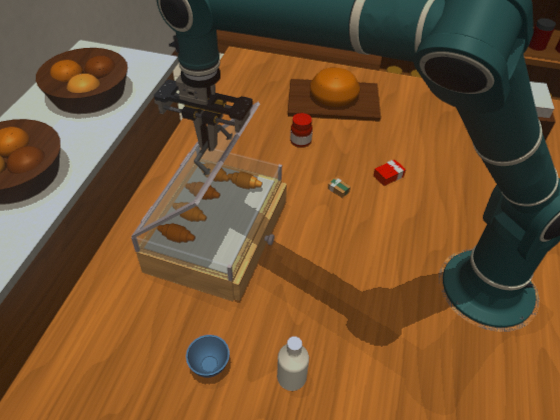

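The lid's front edge runs (198,204) to (258,104), matching the 45° prediction of (196,203) and (259,102). The drawer is shut, the bystanders stand where they were, and the bar is gripped, so I'm handing in.

```bash
python3 - <<'E'
from h import *
st("final"); print(robot.job_done())
E
```

```text
final 30.4 [674.6  30.3 302.2] F [-7.7  1.7  7.5] w 0.1 gf 15.0
the job is handed in; nothing more can be done
None
```

The job is handed in, with no verdict shown: the carton was set flat in the drawer, the drawer is shut, and the gripper is holding the lid at about 45°; the jar, bottle and bowl were not touched.

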